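Load the kaleidoscope and present the carrier

TASK

A customer wants to see the pair of kaleidoscopes: gently lay the one standing on the counter on its side in the empty cradle of the wooden carrier, centred and let go, while the carrier stands on the counter. Then take the carrier by its handle, lift it about 15 cm clear of the counter and keep it steady and level in the air with both kaleidoscopes lying in their cradles. Finish while still holding it up, and leave the other toys where they are.

Things in the scene. Friction and masses are not known exactly. Their poses are not given: they have to be found in the camera images.
- kaleidoscope: kaleidoscope standing upright on the counter, left of the carrier: plain dark wooden cylinder, 32 mm diameter, 110 mm long, a brass band at each end, about 120 g. Origin at its middle (55 mm above the counter as it stands), z along its length (up at the start). Either end may point either way in the cradle
- kaleidoscope2: an identical kaleidoscope already lying in the carrier's other cradle; origin at its middle, z along its length
- carrier: loose wooden carrier, about 0.4 kg empty, balanced about its handle when loaded: base board 150 (x) x 210 (y) x 8 mm; origin under the board's centre (z = 0 on the counter), z up. Two cradles along x, at y = +75 mm (empty) and y = -75 mm (occupied); between them, at y = 0, a handle bar along x on two posts, 12 x 14 mm and 108 mm high, at x = +66 and -66 mm
- carrier_berth (a point): where the kaleidoscope's middle lies when seated in the empty cradle: carrier x 0, y +75, z 42 mm (34 mm above the board); axes as the carrier's, x along the cradle. The cradle is two V saddles (45 degree flanks), 10 mm thick, at x = +36 and -36 mm, open between and beyond; their tops are 39 mm above the counter, 54 mm across over the outside
- carrier_berth2 (a point): the same point of the occupied cradle, on the carrier's -y side
- carrier_handle (a point): middle of the handle bar: 120 mm long along the carrier's x, 14 mm wide (y), 26 mm tall (z), its centre 95 mm above the carrier's underside, above the carrier's centre; axes as the carrier's
- skittle: bystander: plain wooden skittle standing upright, waisted with a round head, 132 mm tall, 48 mm across; origin under its foot
- peg_doll: bystander: small wooden peg doll standing upright with a round head, 64 mm tall, 34 mm across; origin under its foot
- ring_stacker: bystander: cone of stacked rings on a round foot 120 mm across, 160 mm tall; origin under its foot
- toy_car: bystander: wooden toy car 120 x 72 x 70 mm; origin underneath its middle
- boxed_toy: bystander: upright carton 100 x 140 x 160 mm; origin underneath its middle
- xylophone: bystander: toy xylophone 140 x 250 x 26 mm lying flat; origin underneath its middle
- arch_block: bystander: wooden arch block 100 x 30 x 65 mm; origin underneath its middle
Not all that is in view belongs to the job. What is shaped like the kaleidoscope but purple is not meant. Leave any purple look-alike of the kaleidoscope2 alone.

How it is judged (in metres and radians):
On the way:
1. the kaleidoscope lies in the empty cradle, let go, with the carrier standing level on the counter (x of kaleidoscope in the frame of carrier_berth between -0.02 and 0.02 m and y of kaleidoscope in the frame of carrier_berth between -0.007 and 0.007 m and z of kaleidoscope in the frame of carrier_berth between -0.007 and 0.007 m and angle between the z axis of kaleidoscope and the x axis of carrier, either way round below 0.12 rad and contact force between the fingers and kaleidoscope below 0.1 N and contact force between kaleidoscope and carrier above 0.3 N and height (world z) of carrier below 0.01 m and angle between carrier's own z axis and vertical below 0.05 rad), for 0.2 s.
At the end, for the whole second after the job is handed in: Fingers hold the carrier, underside 10 to 25 cm up, level within 0.10 rad, still (0.03 m/s, 0.15 rad/s), on nothing else; both kaleidoscopes lie in their cradles, untouched by fingers: middles within 20 mm along the cradle, 7 mm across and in height, axes within 0.12 rad (x of kaleidoscope in the frame of carrier_berth between -0.02 and 0.02 m and y of kaleidoscope in the frame of carrier_berth between -0.007 and 0.007 m and z of kaleidoscope in the frame of carrier_berth between -0.007 and 0.007 m and angle between the z axis of each of kaleidoscope, kaleidoscope2 and the x axis of carrier, either way round below 0.12 rad and x of kaleidoscope2 in the frame of carrier_berth2 between -0.02 and 0.02 m and y of kaleidoscope2 in the frame of carrier_berth2 between -0.007 and 0.007 m and z of kaleidoscope2 in the frame of carrier_berth2 between -0.007 and 0.007 m and height (world z) of carrier between 0.1 and 0.25 m and angle between carrier's own z axis and vertical below 0.1 rad and linear speed of carrier below 0.03 m/s and angular speed of carrier below 0.15 rad/s and contact force between the fingers and carrier above 3 N and contact force between the fingers and kaleidoscope below 0.1 N and contact force between the fingers and kaleidoscope2 below 0.1 N and contact force between carrier and skittle below 0.1 N and contact force between carrier and peg_doll below 0.1 N and contact force between carrier and ring_stacker below 0.1 N and contact force between carrier and toy_car below 0.1 N and contact force between carrier and boxed_toy below 0.1 N and contact force between carrier and xylophone below 0.1 N and contact force between carrier and arch_block below 0.1 N); the arm keeps its last pose, push and grip.
It fails at once if the kaleidoscope is dropped: faster than 0.8 m/s while not gripped (linear speed of kaleidoscope above 0.8 m/s and contact force between the fingers and kaleidoscope below 0.05 N).
It fails at once if the carrier tips by more than 0.35 rad (angle between carrier's own z axis and vertical above 0.35 rad).
It fails at once if another toy is moved by more than 40 mm or tipped over (distance of any of skittle, peg_doll, ring_stacker, toy_car, boxed_toy, xylophone, arch_block from where it was at the start of the episode above 0.04 m or angle between any of skittle, peg_doll, ring_stacker, toy_car, boxed_toy, xylophone, arch_block's own z axis and vertical above 0.5 rad).
It also fails if it takes over 54 s, if anything falls off the work surface, if the arm or the gripper's body presses on something with over 40 N, if the wrist force passes 120 N, or if a joint passes its speed limit or range.

ROBOT

A 6-joint arm with a two-finger parallel gripper is mounted at the origin on the work surface. World frame = base frame: x ahead of the robot, y to its left, z up, the work surface at z = 0. Lengths are in m, angles in degrees, forces in N, time in s.
With the tool pointing down it reaches from about 0.4 to 0.825 m from the base axis. Payload 7 kg.
Tool frame: the origin (TCP) lies on the centre line of the jaws, within the pads' length; the fingertips stand 8 mm ahead of it and the grasp point (between the pads) lies 11 mm behind it; z points along the fingers, y is the line along which they close (so a half turn about z gives the same grasp; the last joint's range is limited). The gripper opens to 88 mm and grips with 3 to 60 N. Pads are 19 mm wide; open, the fingers measure 130 mm over their backs; the gripper's body (78 mm by 193 mm) begins 47 mm behind the grasp point.
Start: joints at [83.772, 20.546, 0.682, 0, -70.136, -16.507], TCP at [0.261, 0.623, 0.235] pointing down, gripper open.
Joint ranges: [-176.03, 176.03], [-82.01, 121.73], [-58.28, 71.71], [-173.87, 95.51], [-174.79, -0.11], [-173.66, 173.66]. Speed limits (degrees/s): [136.94, 136.94, 172.46, 180, 180, 180].

INTERFACE

Orientations are given as [roll, pitch, yaw] about the fixed x, y, z axes, in that order (R = Rz(yaw) Ry(pitch) Rx(roll)).
In Python, from plant import r gives the robot as it stands.
- The arm moves only by the tool carry_out, never from a script. Its argument "targets" is a list of rows, each a list of 6 numbers: the shift along the tool's x, y, z scaled (see below), then the turn, a rotation vector about the tool's x, y, z scaled (see below). A call has 1 to 5 rows; each row shifts and turns the commanded pose from where the row before left it, along the tool's axes as they then stand; what a row does not reach is not made up. The controller multiplies each number of a shift by 0.5 m and each number of a turn by 60 degrees. A row lasts 1/8 s, in which the tool goes at most 62.5 mm and 10.7 degrees, less where a joint would pass 70% of its speed; a pose out of reach is approached as far as the arm can. A call with a number of a shift or a turn outside -1 to 1 is refused whole. A call with a gripper value outside its range is refused whole. "hand" is the opening, from 0 (shut) to 1 (fully open), set as the call begins (left out, the last holds). The fingers move at their own pace and stop on an object; "squeeze" is the grip in N (left out, the last holds). Time passes only in rows, so rows that do not move let the fingers close. It gives the time, the measured TCP pose, the force, the opening and the grip force at its end, in the units of the state.
- r.get_state(): the state, without advancing time (a new reading comes with each control period).
- r.capture(name): name is "side" or "top"; returns the picture (400x640x3 uint8, red, green, blue); there is no depth.
- r.camera_info(name): a dict with "K" (3x3 intrinsics, pixels), "eye" and "attitude" of the camera in the world. Camera axes: x right, y down, z forward; pixel columns grow to the right and rows downward; lengths in m; the calibration is good to about 2 mm. A picture is of the moment at which its call begins. camera_info takes no time and is no camera call.
- r.close_job(): hands the job in; it is judged then, once.
The state is a dict: "time_s": time; "joints": joint angles; "qd": joint speeds; "joint_torque": joint torques, N m; "tcp_pos": TCP position; "eef_rot": TCP orientation; "contact_force": force on the tool from outside, world axes, zero at the start; "moment": the same for the moment, N m; "gripper_width": finger opening in m; "gripper_force": force on a finger pad.
Only numpy, scipy, OpenCV 4.12 (cv2) and the standard library are available. Lean on these libraries where they do the work, as an engineer would, in place of code of your own. Each camera call takes 0.05 s, during which the arm holds its last target. There are 200 camera calls.

## Working session

There is one attempt and no reset: what is moved stays moved. The work goes in short steps, Python scripts to look and compute and a tool call to move; the robot and the scene stay as the last step left them, time stands still between calls to the robot, and variables do not carry over. Pictures are saved under pics/ and viewed, at most 13 in all, crops included, and the job is handed in when it is done.

Besides the shell and the picture viewer there is one more tool, called as a command line: name --pt "numbers of a row" for each row, then --argument value for the rest. carry_out: Moves the arm, as the interface text tells. Its arguments: {"type":"object","properties":{"targets":{"type":"array","items":{"type":"array","items":{"type":"number","minimum":-1,"maximum":1}}},"hand":{"type":"number"},"squeeze":{"type":"number"}},"required":["targets"]}

```bash
ls; mkdir -p pics
python3 - <<'E'
from plant import r
import cv2
for n in("side","top"):
    cv2.imwrite(f"pics/{n}0.png",r.capture(n)[:,:,::-1]); print(n,r.camera_info(n))
print(r.get_state())
E
```

```text
pics
side {'K': array([[365.23186129,   0.        , 318.07799653],
       [  0.        , 365.23186129, 200.35763888],
       [  0.        ,   0.        ,   1.        ]]), 'eye': array([ 0.21538326, -0.70473717,  1.04964147]), 'attitude': array([-141.70131881,    0.22805994,  -24.05229137])}
top {'K': array([[370.55839122,   0.        , 317.07617   ],
       [  0.        , 370.55839122, 194.40384455],
       [  0.        ,   0.        ,   1.        ]]), 'eye': array([0.37664944, 0.00226541, 1.11768696]), 'attitude': array([-171.26057129,   -0.51440786,  -91.58838389])}
{'time_s': 0.1, 'joints': array([ 8.37729253e+01,  2.05884974e+01,  6.41217281e-01, -1.85650163e-02,
       -7.01356832e+01, -1.65079719e+01]), 'qd': array([ 0.07261799, -0.21405534,  0.05830511,  0.07088442,  0.07516904,
       -0.12502035]), 'joint_torque': array([-2.84429865e-03, -5.84163630e+01,  2.93752921e+01,  7.01549962e+00,
        1.01675437e-02, -4.92768561e-05]), 'tcp_pos': array([0.26071244, 0.62217679, 0.23371726]), 'eef_rot': array([ 1.79915497e+02, -6.84227642e-03, -2.27413624e+01]), 'contact_force': array([-0.18421064, -0.39636756,  0.52549368]), 'moment': array([ 0.04757191, -0.03265724,  0.03407971]), 'gripper_force': 0.0, 'gripper_width': 0.08758768800697958}
```

View pics/side0.png

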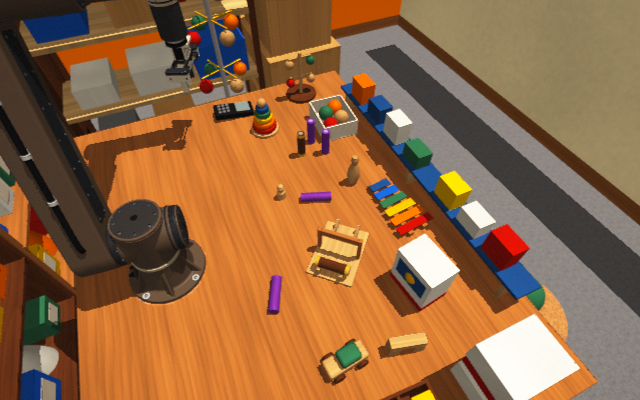

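View pics/top0.png

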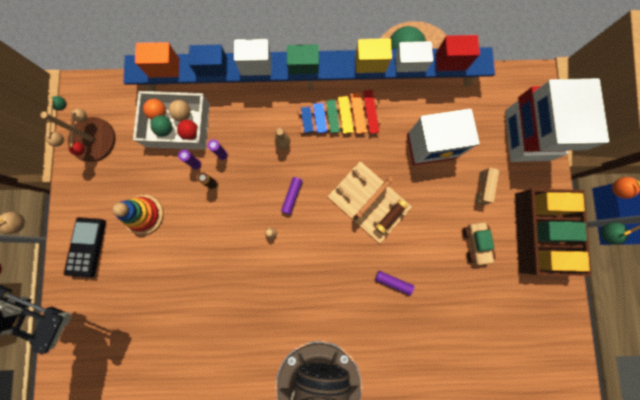

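The dark standing cylinder is at side (301,143) and top (207,180). The candidates that don't fit are purple: two standing at side (311,130) and (325,140), and two lying at side (316,197) and (275,294). The dark wooden one with brass bands matches the description, and I'll confirm it in an enlarged crop.

```bash
cat > h.py <<'E'
import numpy as np, cv2
from plant import r
from scipy.spatial.transform import Rotation as R
from scipy.optimize import least_squares
C={n:r.camera_info(n) for n in("side","top")}
def proj(n,P):
    c=C[n]; p=(np.atleast_2d(P)-c["eye"])@R.from_euler("xyz",c["attitude"],degrees=True).as_matrix()
    q=p@c["K"].T; return q[:,:2]/q[:,2:]
def atz(n,uv,z):
    c=C[n]; d=R.from_euler("xyz",c["attitude"],degrees=True).as_matrix()@np.linalg.solve(c["K"],[*uv,1])
    return c["eye"]+d*(z-c["eye"][2])/d[2]
def crop(im,x,y,w,h,s): return cv2.resize(im[y:y+h,x:x+w],None,fx=s,fy=s,interpolation=cv2.INTER_CUBIC)
E
python3 - <<'E'
from h import *
s=cv2.imread("pics/side0.png");t=cv2.imread("pics/top0.png")
a=np.vstack([np.hstack([crop(s,280,110,60,55,6),crop(t,175,130,60,55,6)]),np.hstack([crop(s,300,210,80,80,4.5),crop(t,325,155,80,80,4.5)])])
print(a.shape);a=cv2.resize(a,None,fx=600/690,fy=600/690);cv2.imwrite("pics/c1.png",a)
print(atz("side",(300,154),0),atz("top",(213,186),0), atz("side",(301,133),.11),atz("top",(203,177),.11))
E
```

```text
(690, 720, 3)
[0.58031219 0.30372693 0.        ] [0.5824658  0.30456896 0.        ] [0.5888979  0.30213897 0.11      ] [0.58820169 0.30274929 0.11      ]
```

View pics/c1.png

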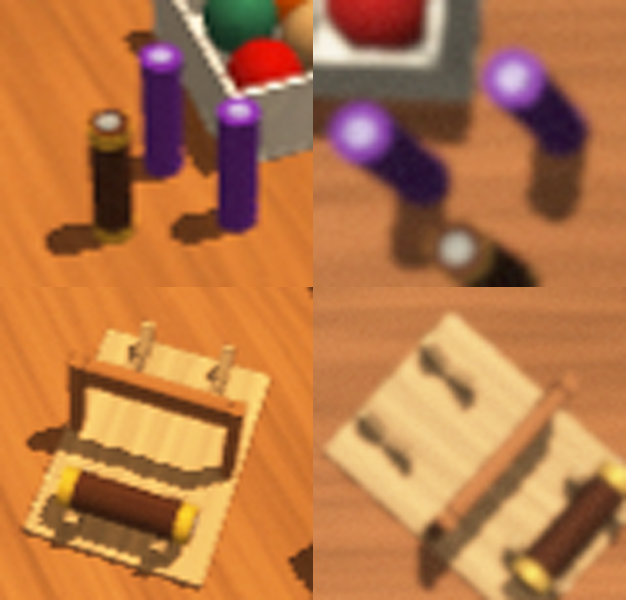

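The crop confirms the dark, brass-banded cylinder, whose top disc is at side (300.5,133) and top (202.2,177.3). The board corners are at side (327.2,220.6), (368.9,232.1), (350.7,286) and (306.2,271.2), and at top (359.9,161.2) and (327.7,196).

Run:
```python
from h import *
# fit carrier pose
S=[(327.2,220.6),(368.9,232.1),(350.7,286),(306.2,271.2)]
for uv in S: print(atz("side",uv,.008).round(3))
for uv in [(359.9,161.2),(327.7,196)]: print("top",atz("top",uv,.008).round(3))
def car(p,L): 
    c,s=np.cos(p[2]),np.sin(p[2]); L=np.atleast_2d(L); return np.c_[p[0]+c*L[:,0]-s*L[:,1],p[1]+s*L[:,0]+c*L[:,1],L[:,2]]
b=.008
Ls=[(-.075,.105,b),(.075,.105,b),(.075,-.105,b),(-.075,-.105,b)]
f=lambda p:np.r_[(proj("side",car(p,Ls))-S).ravel(),(proj("top",car(p,[Ls[1],Ls[0]]))-[(359.9,161.2),(327.7,196)]).ravel()]
o=least_squares(f,[.55,-.1,-.8],loss="soft_l1");print(o.x,np.degrees(o.x[2]),o.fun.round(1))
def k(p): return np.r_[(proj("side",[*p,.11])-[300.5,133]).ravel(),(proj("top",[*p,.11])-[202.2,177.3]).ravel()]
q=least_squares(k,[.58,.3]);print(q.x,q.fun.round(1))
im=[]
for n in("side","top"):
    t=cv2.imread(f"pics/{n}0.png"); x,y=(285,195) if n=="side" else (320,150); s=4
    t=crop(t,x,y,100,100,s)
    def dr(P,col,cl=True):
        uv=((proj(n,P)-[x,y]+.5)*s).astype(np.int32); cv2.polylines(t,[uv],cl,col,1)
    dr(car(o.x,Ls),(255,0,0))
    dr(car(o.x,[(-.06,-.007,.108),(.06,-.007,.108),(.06,.007,.108),(-.06,.007,.108)]),(0,255,0))
    dr(car(o.x,[(-.055,-.075,.042),(.055,-.075,.042)]),(0,255,255),False)
    dr(car(o.x,[(-.036,.048,.039),(-.036,.102,.039)]),(0,0,255),False)
    dr(car(o.x,[(.036,.048,.039),(.036,.102,.039)]),(0,0,255),False)
    im.append(t)
cv2.imwrite("pics/c2.png",np.hstack(im))
```

```text
[ 0.539 -0.047  0.008]
[ 0.648 -0.148  0.008]
[ 0.502 -0.298  0.008]
[ 0.397 -0.196  0.008]
top [ 0.647 -0.147  0.008]
top [ 0.541 -0.044  0.008]
[ 0.52149342 -0.17184374 -0.76556956] -43.86390482359192 [-0.1 -0.7 -0.  -0.   0.5  0.2 -0.7  0.1  0.4 -0.5 -0.1  0.3]
[0.58741803 0.30453562] [-0.1 -0.3  0.1 -0. ]
```

View pics/c2.png

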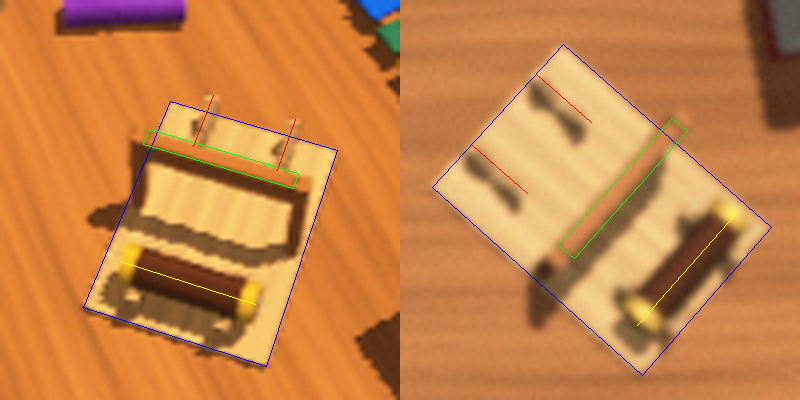

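Run:
```python
from h import *
def tri(a,b,z=None):
    f=lambda p:np.r_[(proj("side",p)-a).ravel(),(proj("top",p)-b).ravel()]
    o=least_squares(f,[.5,0,.05]); return o.x.round(3),abs(o.fun).max().round(1)
cx=lambda x,y:(280+(x+.5)/5.217-.5,110+(y+.5)/5.217-.5)
ct=lambda x,y:(175+(x-313+.5)/5.217-.5,130+(y+.5)/5.217-.5)
print("purpA top",tri(cx(160,57),ct(360,131)))
print("purpB top",tri(cx(239,110),ct(514,80)))
print("k top",tri(cx(108,121),ct(457,249)))
print("doll head",tri((280,188),(270,233)))
print("lying purple",tri((316,197),(291,196)))
print("lying purple2",tri((275,294),(395,283)))
print("skittle",tri((354,160),(280,132)))
print("stacker",tri((262,104),(121,210)))
print("box corner",atz("top",(145,145),0),atz("top",(205,145),.0),atz("top",(300,132),.02))
```

```text
purpA top (array([0.653, 0.359, 0.106]), np.float64(0.3))
purpB top (array([0.68 , 0.276, 0.109]), np.float64(0.1))
k top (array([0.587, 0.305, 0.109]), np.float64(0.0))
doll head (array([0.432, 0.126, 0.049]), np.float64(0.0))
lying purple (array([0.545, 0.066, 0.007]), np.float64(0.4))
lying purple2 (array([ 0.28 , -0.232,  0.017]), np.float64(0.2))
skittle (array([0.71 , 0.089, 0.111]), np.float64(0.8))
stacker (array([0.502, 0.516, 0.125]), np.float64(0.8))
box corner [0.71719579 0.51683732 0.        ] [0.7125387  0.33127188 0.        ] [0.74054735 0.03485552 0.02      ]
```

The purple look-alikes stand 85 to 100 mm beyond the target, on the +x/+y side. The body would hit the handle with a straight placing grasp, so the plan has four steps:
1. Grasp the cylinder with the tool pitched 45°, then lay it down on free counter.
2. Regrasp it from above.
3. Place it in the cradle with a 20° tilt.
4. Lift the carrier by its handle.

carry_out --pt "0.0825 0.042 -0.004 0 0 0" --pt "0.0825 0.042 -0.004 0 0 0" --pt "0.0825 0.042 -0.004 0 0 0" --pt "0.0825 0.042 -0.004 0 0 0" --pt "0.0825 0.042 -0.004 0 0 0" --hand 0.7

```text
time_s: 0.72
tcp_pos: [0.4111, 0.4446, 0.2443]
eef_rot: [180.0, 0.0, -22.7]
contact_force: [0.8, 1.0, -0.1]
gripper_width: 0.0613
gripper_force: 0.0
```

carry_out --pt "0.0825 0.042 -0.004 0 0 0" --pt "0.0825 0.042 -0.004 0 0 0" --pt "0.0825 0.042 -0.004 0 0 0" --pt "0 0 0 0 0.15 0" --pt "0 0 0 0 0.15 0"

```text
time_s: 1.35
tcp_pos: [0.502, 0.339, 0.2509]
eef_rot: [-179.9, -18.3, -23.0]
contact_force: [1.2, -1.2, -0.5]
gripper_width: 0.0616
gripper_force: 0.0
```

carry_out --pt "0 0 0 0 0.15 0" --pt "0 0 0 0 0.15 0" --pt "0 0 0 0 0.15 0" --pt "0 0 0 0 0 0"

```text
time_s: 1.85
tcp_pos: [0.4991, 0.3393, 0.2485]
eef_rot: [179.6, -45.1, -22.3]
contact_force: [1.0, -0.6, 0.7]
gripper_width: 0.0614
gripper_force: 0.0
```

```bash
cat >> h.py <<'E'
def to(P,back=0):
    "units of shift (x0.5 m) in tool axes to point P minus back along tool z"
    s=r.get_state(); M=R.from_euler("xyz",s["eef_rot"],degrees=True).as_matrix()
    d=M.T@(np.array(P)-s["tcp_pos"]); d[2]-=back
    print("t",round(s["time_s"],2),"tcp",s["tcp_pos"].round(4),"rpy",s["eef_rot"].round(1),"j",s["joints"].round(0),"F",s["contact_force"].round(1),"grip",round(s["gripper_width"],4),round(s["gripper_force"],1))
    print("axes x,y,z\n",M.T.round(3)); print("shift m",d.round(4),"units",(d/.5).round(4)); return M
E
python3 - <<'E'
from h import *
to([.586,.304,.055],.1)
E
```

```text
t 1.85 tcp [0.4991 0.3393 0.2485] rpy [179.6 -45.1 -22.3] j [ 71.   9. -45.  57. -57. -46.] F [ 1.  -0.6  0.7] grip 0.0614 0.0
axes x,y,z
 [[ 0.653 -0.267  0.709]
 [-0.384 -0.923  0.005]
 [ 0.653 -0.275 -0.706]]
shift m [-0.071  -0.0018  0.103 ] units [-0.1419 -0.0036  0.206 ]
```

carry_out --pt "-0.047 -0.001 0.069 0 0 0" --pt "-0.047 -0.001 0.069 0 0 0" --pt "-0.047 -0.001 0.069 0 0 0" --pt "0 0 0 0 0 0"

```text
time_s: 2.35
tcp_pos: [0.5231, 0.3301, 0.1255]
eef_rot: [179.6, -44.9, -22.6]
contact_force: [0.1, 0.1, 0.5]
gripper_width: 0.0611
gripper_force: 0.0
```

Run:
```python
from h import *
s,t=[r.capture(n)[:,:,::-1] for n in("side","top")]
cv2.imwrite("pics/c3.png",np.hstack([crop(s,260,90,80,80,5),crop(t,165,130,80,80,5)]))
to([.586,.304,.055])
```

```text
t 2.45 tcp [0.5234 0.3322 0.1287] rpy [-180.   -45.   -22.8] j [ 62.  18. -53.  77. -46. -64.] F [ 0.1 -0.2  0.6] grip 0.0613 0.0
axes x,y,z
 [[ 0.651 -0.275  0.707]
 [-0.388 -0.922 -0.   ]
 [ 0.652 -0.274 -0.707]]
shift m [-0.0036  0.0017  0.1007] units [-0.0072  0.0035  0.2013]
```

View pics/c3.png

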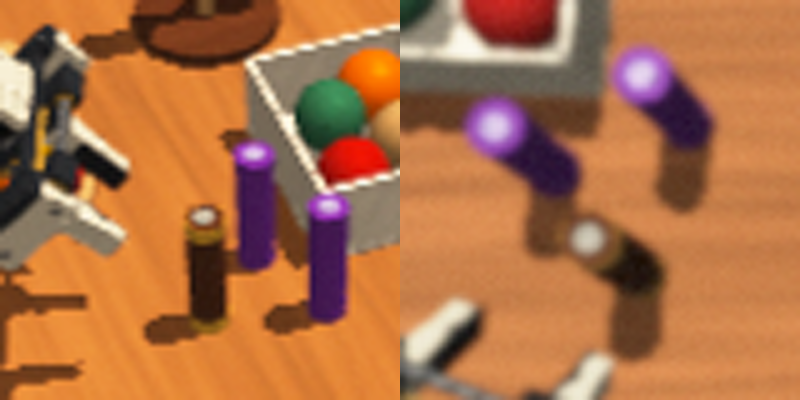

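The crop shows both fingers pointing at the dark cylinder, side-view tips at crop (125,170) and (125,235), with the purple ones standing clear beyond it. I'm approaching now.

carry_out --pt "-0.003 0.001 0.05 0 0 0" --pt "-0.003 0.001 0.05 0 0 0" --pt "0 0 0 0 0 0"

```text
time_s: 2.82
tcp_pos: [0.5539, 0.3184, 0.0915]
eef_rot: [-179.9, -45.1, -22.9]
contact_force: [0.4, -0.5, 0.4]
gripper_width: 0.061
gripper_force: 0.0
```

Run:
```python
from h import *
to([.586,.304,.055])
```

```text
t 2.83 tcp [0.5539 0.3184 0.0915] rpy [-179.9  -45.1  -22.9] j [ 54.  22. -54.  89. -43. -70.] F [ 0.4 -0.5  0.4] grip 0.061 0.0
axes x,y,z
 [[ 0.651 -0.275  0.708]
 [-0.388 -0.922 -0.001]
 [ 0.653 -0.274 -0.706]]
shift m [-0.001   0.0009  0.0507] units [-0.0019  0.0018  0.1013]
```

Joint 4 is nearing its limit, so I'm using a 35° lean and grasping a little higher.

carry_out --pt "0 0 0 0 -0.08 0" --pt "0 0 0 0 -0.087 0" --pt "0 0 0 0 0 0"

```text
time_s: 3.2
tcp_pos: [0.5535, 0.3206, 0.0934]
eef_rot: [-179.6, -35.1, -23.0]
contact_force: [0.1, 1.2, 0.2]
gripper_width: 0.0612
gripper_force: 0.0
```

Run:
```python
from h import *
to([.586,.304,.072])
```

```text
t 3.2 tcp [0.5535 0.3206 0.0934] rpy [-179.6  -35.1  -23. ] j [ 54.  19. -50.  74. -35. -55.] F [0.1 1.2 0.2] grip 0.0612 0.0
axes x,y,z
 [[ 0.754 -0.32   0.574]
 [-0.387 -0.922 -0.006]
 [ 0.531 -0.218 -0.819]]
shift m [0.0175 0.0029 0.0385] units [0.035  0.0057 0.0769]
```

carry_out --pt "0.017 0.002 0.038 0 0 0" --pt "0.017 0.002 0.038 0 0 0" --pt "0 0 0 0 0 0"

```text
time_s: 3.58
tcp_pos: [0.5851, 0.3024, 0.0688]
eef_rot: [179.9, -35.1, -22.7]
contact_force: [0.2, -0.1, 0.7]
gripper_width: 0.0611
gripper_force: 0.0
```

carry_out --pt "0 0 0 0 0 0" --pt "0 0 0 0 0 0" --pt "0 0 0 0 0 0" --pt "0 0 0 0 0 0" --pt "0 0 0 0 0 0" --hand 0 --squeeze 20

```text
time_s: 4.2
tcp_pos: [0.5849, 0.3034, 0.069]
eef_rot: [-180.0, -35.0, -22.7]
contact_force: [-0.3, 1.2, 1.4]
gripper_width: 0.0314
gripper_force: 19.7
```

Run:
```python
from h import *
to([.586,.304,.072])
s,t=[r.capture(n)[:,:,::-1] for n in("side","top")]
cv2.imwrite("pics/c4.png",np.hstack([crop(s,260,90,80,80,5),crop(t,165,130,80,80,5)]))
```

```text
t 4.2 tcp [0.5849 0.3034 0.069 ] rpy [-180.   -35.   -22.7] j [ 47.  22. -50.  84. -33. -59.] F [-0.3  1.2  1.4] grip 0.0314 19.7
axes x,y,z
 [[ 0.756 -0.316  0.574]
 [-0.386 -0.922 -0.001]
 [ 0.529 -0.221 -0.819]]
shift m [ 0.0024 -0.0009 -0.002 ] units [ 0.0048 -0.0019 -0.0041]
```

View pics/c4.png

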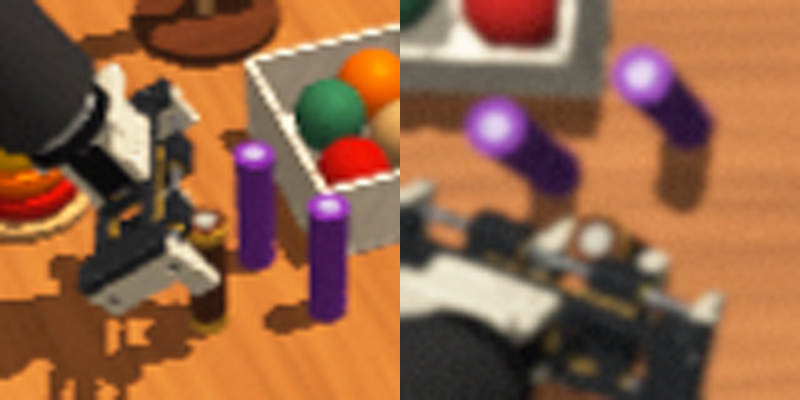

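It is held at 31.4 mm opening with 19.7 N, at about 14 mm above its middle. Next I lift it, draw back and tip it over high up.

carry_out --pt "0.03 0 -0.043 0 0 0" --pt "0.059 0 -0.084 0 0 0" --pt "0.059 0 -0.084 0 0 0" --pt "0.059 0 -0.084 0 0 0"

```text
time_s: 4.8
tcp_pos: [0.5841, 0.3026, 0.2494]
eef_rot: [179.9, -34.9, -22.7]
contact_force: [2.5, 0.5, -0.1]
gripper_width: 0.0324
gripper_force: 19.7
```

carry_out --pt "-0.058 0.046 -0.041 0 0 0" --pt "-0.058 0.046 -0.041 0 0 0" --pt "-0.058 0.046 -0.041 0 0 0" --pt "0 0 0 0 -0.1 0" --pt "0 0 0 0 -0.15 0"

```text
time_s: 5.42
tcp_pos: [0.4581, 0.2804, 0.2486]
eef_rot: [179.9, -19.7, -22.5]
contact_force: [2.2, -0.3, -0.5]
gripper_width: 0.0315
gripper_force: 19.7
```

carry_out --pt "0 0 0 0 -0.15 0" --pt "0 0 0 0 -0.15 0" --pt "0 0 0 0 -0.15 0" --pt "0 0 0 0 -0.15 0" --pt "0 0 0 0 -0.15 0"

```text
time_s: 6.05
tcp_pos: [0.4603, 0.2807, 0.2498]
eef_rot: [-179.9, 25.3, -22.7]
contact_force: [0.0, -0.1, -1.5]
gripper_width: 0.0315
gripper_force: 19.7
```

Run:
```python
from h import *
to([.46,.28,.20])
```

```text
t 6.05 tcp [0.4603 0.2807 0.2498] rpy [-179.9   25.3  -22.7] j [ 36.  18.   4. -21. -89.  34.] F [ 0.  -0.1 -1.5] grip 0.0315 19.7
axes x,y,z
 [[ 0.834 -0.348 -0.428]
 [-0.386 -0.922 -0.002]
 [-0.394  0.167 -0.904]]
shift m [0.0213 0.0009 0.045 ] units [0.0426 0.0017 0.0899]
```

carry_out --pt "0 0 0 0 -0.15 0" --pt "0 0 0 0 -0.15 0" --pt "0 0 0 0 -0.15 0" --pt "0 0 0 0 -0.05 0" --pt "0 0 0 0 0 0"

```text
time_s: 6.68
tcp_pos: [0.4605, 0.2797, 0.2471]
eef_rot: [179.7, 55.2, -23.1]
contact_force: [-0.0, 0.5, -1.7]
gripper_width: 0.0315
gripper_force: 19.7
```

carry_out --pt "0.078 0 0.0545 0 0 0" --pt "0.078 0 0.0545 0 0 0" --pt "0.078 0 0.0545 0 0 0" --pt "0.078 0 0.0545 0 0 0" --pt "0 0 0 0 0 0"

```text
time_s: 7.3
tcp_pos: [0.4581, 0.2802, 0.0568]
eef_rot: [179.5, 55.2, -23.1]
contact_force: [0.8, 0.1, -0.5]
gripper_width: 0.0314
gripper_force: 19.7
```

Run:
```python
from h import *
to([.46,.28,.018])
s,t=[r.capture(n)[:,:,::-1] for n in("side","top")]
cv2.imwrite("pics/c5.png",np.hstack([crop(s,240,100,100,100,4),crop(t,170,150,100,100,4)]))
```

```text
t 7.3 tcp [0.4581 0.2802 0.0568] rpy [179.5  55.2 -23.1] j [ 24.  45.  10. -37. -98.  52.] F [ 0.8  0.1 -0.5] grip 0.0314 19.7
axes x,y,z
 [[ 0.525 -0.224 -0.821]
 [-0.386 -0.923  0.005]
 [-0.759  0.314 -0.57 ]]
shift m [ 0.0329 -0.0007  0.0206] units [ 0.0659 -0.0015  0.0413]
```

View pics/c5.png

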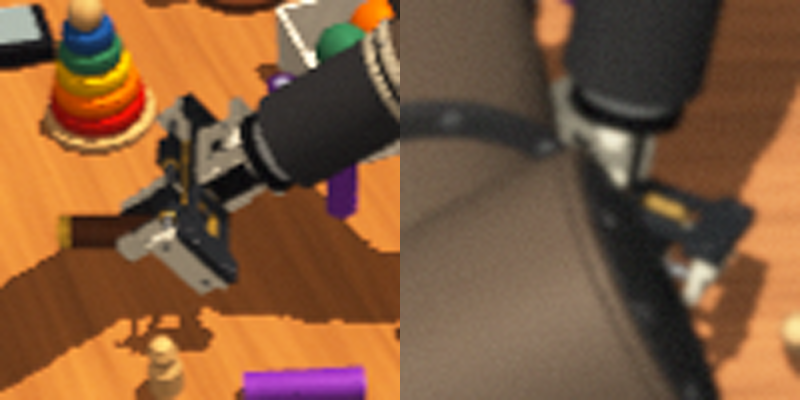

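The cylinder is horizontal, with its tail end at crop (65,232), and the gripper body is clear of the counter. I'm lowering it while drawing back a little.

carry_out --pt "0.0115 0 0.045 0 0 0" --pt "0.0115 0 0.045 0 0 0" --pt "0 0 0 0 0 0"

```text
time_s: 7.78
tcp_pos: [0.4324, 0.2927, 0.0258]
eef_rot: [-179.8, 54.9, -22.5]
contact_force: [-0.8, 0.5, -1.9]
gripper_width: 0.0317
gripper_force: 19.7
```

carry_out --pt "0.0033 0 0.0023 0 0 0" --pt "0 0 0 0 0 0"

```text
time_s: 8.02
tcp_pos: [0.4335, 0.2921, 0.023]
eef_rot: [-179.8, 54.9, -22.6]
contact_force: [-0.2, -0.4, -1.5]
gripper_width: 0.0316
gripper_force: 19.7
```

carry_out --pt "0.0033 0 0.0023 0 0 0" --pt "0 0 0 0 0 0"

```text
time_s: 8.28
tcp_pos: [0.4325, 0.2919, 0.0198]
eef_rot: [180.0, 55.0, -22.8]
contact_force: [0.7, 0.3, -1.3]
gripper_width: 0.0313
gripper_force: 19.7
```

carry_out --pt "0.0033 0 0.0023 0 0 0" --pt "0 0 0 0 0 0"

```text
time_s: 8.52
tcp_pos: [0.4325, 0.292, 0.0183]
eef_rot: [-180.0, 55.0, -22.7]
contact_force: [1.4, -0.5, 3.3]
gripper_width: 0.0322
gripper_force: 19.8
```

carry_out --pt "0.0025 0 0.0017 0 0 0" --pt "0 0 0 0 0 0"

```text
time_s: 8.78
tcp_pos: [0.4325, 0.292, 0.0182]
eef_rot: [-179.9, 55.1, -22.6]
contact_force: [2.3, -1.4, 12.2]
gripper_width: 0.0315
gripper_force: 20.0
```

carry_out --pt "-0.0017 0 -0.0012 0 0 0" --pt "0 0 0 0 0 0" --pt "0 0 0 0 0 0" --pt "0 0 0 0 0 0" --hand 0.7

```text
time_s: 9.28
tcp_pos: [0.4322, 0.2921, 0.0171]
eef_rot: [180.0, 55.0, -22.8]
contact_force: [-0.3, -0.6, -0.5]
gripper_width: 0.0608
gripper_force: 0.0
```

carry_out --pt "0 0 -0.03 0 0 0" --pt "0 0 -0.06 0 0 0" --pt "0 0 -0.11 0 0 0" --pt "-0.061 0 -0.043 0 0 0" --pt "-0.061 0 -0.043 0 0 0"

```text
time_s: 9.9
tcp_pos: [0.5093, 0.2593, 0.1506]
eef_rot: [180.0, 55.0, -22.8]
contact_force: [0.3, -0.1, 0.3]
gripper_width: 0.0612
gripper_force: 0.0
```

carry_out --pt "0 0 0 0 0.15 0" --pt "0 0 0 0 0.15 0" --pt "0 0 0 0 0.15 0" --pt "0 0 0 0 0.15 0" --pt "0 0 0 0 0.15 0"

```text
time_s: 10.52
tcp_pos: [0.5096, 0.2606, 0.1512]
eef_rot: [-179.8, 9.7, -22.7]
contact_force: [-1.1, -0.9, -0.6]
gripper_width: 0.0612
gripper_force: 0.0
```

carry_out --pt "0 0 0 0 0.15 0" --pt "0 0 0 0 0.015 0" --pt "0 0 0 0 0 0"

```text
time_s: 10.9
tcp_pos: [0.5083, 0.2607, 0.1502]
eef_rot: [-180.0, 0.1, -22.7]
contact_force: [0.5, 0.1, 0.1]
gripper_width: 0.0611
gripper_force: 0.0
```

Run:
```python
from h import *
to([.419,.2975,.08])
s,t=[r.capture(n)[:,:,::-1] for n in("side","top")]
cv2.imwrite("pics/c6.png",np.hstack([crop(s,215,100,100,100,4),crop(t,170,170,100,100,4)]))
print(proj("side",[.419,.2975,.016]),proj("top",[.419,.2975,.016]))
```

```text
t 10.9 tcp [0.5083 0.2607 0.1502] rpy [-1.80e+02  1.00e-01 -2.27e+01] j [ 47.  15. -19.  -0. -56.  21.] F [0.5 0.1 0.1] grip 0.0611 0.0
axes x,y,z
 [[ 0.923 -0.386 -0.002]
 [-0.386 -0.923 -0.001]
 [-0.002  0.002 -1.   ]]
shift m [-0.0964  0.0006  0.0705] units [-0.1929  0.0012  0.141 ]
[[262.31049623 164.04524493]] [[213.12330654 239.63713184]]
```

View pics/c6.png

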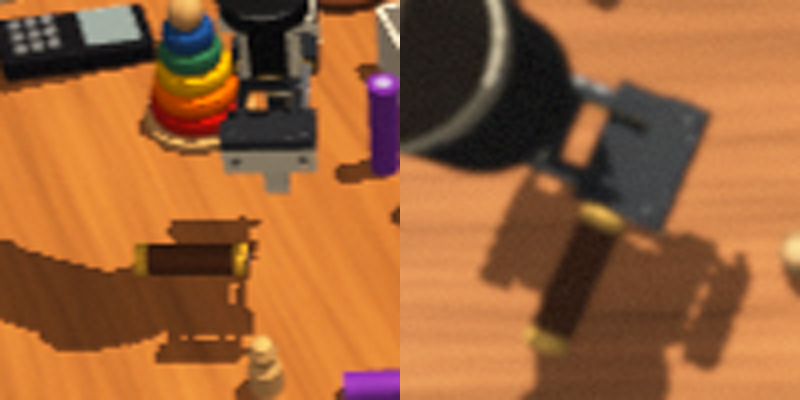

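The cylinder lies with its middle at side (262.5,164.5) and top (213.2,238.9), within 1 px of the prediction. I'm regrasping from above.

carry_out --pt "-0.048 0 0.035 0 0 0" --pt "-0.048 0 0.035 0 0 0" --pt "-0.048 0 0.035 0 0 0" --pt "-0.048 0 0.035 0 0 0" --pt "0 0 0 0 0 0"

```text
time_s: 11.62
tcp_pos: [0.4191, 0.297, 0.0782]
eef_rot: [179.8, 0.2, -22.8]
contact_force: [0.3, 0.8, 1.4]
gripper_width: 0.0614
gripper_force: 0.0
```

carry_out --pt "0 0 0.06 0 0 0" --pt "0 0 0.06 0 0 0" --pt "0 0 0 0 0 0"

```text
time_s: 12.0
tcp_pos: [0.4198, 0.2962, 0.018]
eef_rot: [179.8, 0.2, -22.8]
contact_force: [-0.9, 0.1, 0.2]
gripper_width: 0.0613
gripper_force: 0.0
```

carry_out --pt "0 0 0 0 0 0" --pt "0 0 0 0 0 0" --pt "0 0 0 0 0 0" --pt "0 0 0 0 0 0" --hand 0

```text
time_s: 12.5
tcp_pos: [0.4197, 0.2979, 0.0203]
eef_rot: [-179.9, 0.1, -22.7]
contact_force: [-0.8, -0.4, 4.0]
gripper_width: 0.0312
gripper_force: 19.9
```

carry_out --pt "0 0 -0.04 0 0 0" --pt "0 0 -0.11 0 0 0" --pt "0 0 -0.11 0 0 0" --pt "0 0 -0.1 0 0 0" --pt "0 0 0 0 0 0"

```text
time_s: 13.12
tcp_pos: [0.4211, 0.2991, 0.2039]
eef_rot: [-179.5, -0.0, -22.7]
contact_force: [0.1, 0.0, -1.6]
gripper_width: 0.0318
gripper_force: 19.9
```

Run:
```python
from h import *
from scipy.ndimage import label,center_of_mass
p0=np.array([.52149,-.17184,np.radians(-43.86)])
def car(p,L):
    c,s=np.cos(p[2]),np.sin(p[2]); L=np.atleast_2d(L); return np.c_[p[0]+c*L[:,0]-s*L[:,1],p[1]+s*L[:,0]+c*L[:,1],L[:,2]]
ends=[(-.048,-.075,.042),(.048,-.075,.042)]
pts={}
for n in("side","top"):
    for tag in("0","1"):
        im=cv2.imread(f"pics/{n}0.png") if tag=="0" else r.capture(n)[:,:,::-1]
        hsv=cv2.cvtColor(np.ascontiguousarray(im),cv2.COLOR_BGR2HSV)
        for e in ends:
            uv=proj(n,car(p0,e))[0]; x,y=np.round(uv).astype(int)
            w=hsv[y-8:y+9,x-8:x+9].astype(int); m=(w[...,0]>=20)&(w[...,0]<=32)&(w[...,1]>170)&(w[...,2]>110)
            cm=np.array(np.nonzero(m)).mean(1)[::-1]+[x-8,y-8] if m.any() else None
            print(n,tag,"pred",uv.round(1),"brass",cm,m.sum()); 
            if tag=="0": pts[n,e[0]]=cm
for e in ends:
    f=lambda q:np.r_[(proj("side",q)-pts["side",e[0]]).ravel(),(proj("top",q)-pts["top",e[0]]).ravel()]
    o=least_squares(f,[.5,-.2,.04]); c,s=np.cos(p0[2]),np.sin(p0[2]); d=o.x[:2]-p0[:2]
    print("end",o.x.round(4),"in carrier",(c*d[0]+s*d[1]).round(4),(-s*d[0]+c*d[1]).round(4),o.fun.round(1))
```

```text
side 0 pred [316.7 260.6] brass [316.7037037  258.88888889] 27
side 0 pred [346.3 270. ] brass [347.19230769 268.42307692] 26
side 1 pred [316.7 260.6] brass [316.75       258.92857143] 28
side 1 pred [346.3 270. ] brass [347.10344828 268.75862069] 29
top 0 pred [380.4 229.2] brass None 0
top 0 pred [401.8 204.9] brass None 0
top 1 pred [380.4 229.2] brass None 0
top 1 pred [401.8 204.9] brass None 0Traceback (most recent call last):
  File "<stdin>", line 20, in <module>
    return func(*args, **kwargs)
    vector_fun = VectorFunction(
        fun_wrapped,
    ...<6 lines>...
        workers=workers
    )
    self._update_fun()
    ~~~~~~~~~~~~~~~~^^
    self.f = self.fun_wrapped(xp_copy(self.x))
             ~~~~~~~~~~~~~~~~^^^^^^^^^^^^^^^^^
    return np.atleast_1d(self.fun(x))
                         ~~~~~~~~^^^
    return self.f(x, *self.args, **self.kwargs)
           ~~~~~~^^^^^^^^^^^^^^^^^^^^^^^^^^^^^^
  File "<stdin>", line 19, in <lambda>
TypeError: unsupported operand type(s) for -: 'float' and 'NoneType'
```

carry_out --pt "0 0 0 0 0 0.118" --pt "0 0 0 0 0 0.118" --pt "0 0 0 0 0 0.117" --pt "0 0 0 -0.167 0 0" --pt "0 0 0 -0.166 0 0"

```text
time_s: 13.85
tcp_pos: [0.419, 0.2969, 0.1992]
eef_rot: [159.6, 0.1, -43.9]
contact_force: [0.5, 0.7, -1.6]
gripper_width: 0.0318
gripper_force: 19.9
```

Run:
```python
from h import *
to([.574,-.117,.18])
```

```text
t 13.85 tcp [0.419  0.2969 0.1992] rpy [ 1.596e+02  1.000e-01 -4.390e+01] j [ 55.  20.  -7.  -3. -83.  -8.] F [ 0.5  0.7 -1.6] grip 0.0318 19.9
axes x,y,z
 [[ 0.721 -0.693 -0.002]
 [-0.649 -0.676  0.348]
 [-0.243 -0.249 -0.937]]
shift m [0.3987 0.1725 0.0835] units [0.7974 0.345  0.167 ]
```

carry_out --pt "0.05 0.0215 0.0104 0 0 0" --pt "0.08 0.0345 0.0167 0 0 0" --pt "0.08 0.0345 0.0167 0 0 0" --pt "0.08 0.0345 0.0167 0 0 0" --pt "0.08 0.0345 0.0167 0 0 0"

```text
time_s: 14.48
tcp_pos: [0.4912, 0.1039, 0.1882]
eef_rot: [159.8, 0.2, -43.9]
contact_force: [1.1, 0.8, -2.2]
gripper_width: 0.0316
gripper_force: 19.9
```

carry_out --pt "0.08 0.0345 0.0167 0 0 0" --pt "0.08 0.0345 0.0167 0 0 0" --pt "0.08 0.0345 0.0167 0 0 0" --pt "0.08 0.0345 0.0167 0 0 0" --pt "0.08 0.0345 0.0167 0 0 0"

```text
time_s: 15.1
tcp_pos: [0.5691, -0.1032, 0.1778]
eef_rot: [159.8, 0.2, -43.9]
contact_force: [1.0, 0.9, -1.3]
gripper_width: 0.0316
gripper_force: 19.9
```

carry_out --pt "0.027 0.0125 0.006 0 0 0" --pt "0 0 0 0 0 0"

```text
time_s: 15.35
tcp_pos: [0.5738, -0.1169, 0.1775]
eef_rot: [159.8, 0.2, -44.0]
contact_force: [-0.3, 0.4, -1.8]
gripper_width: 0.0316
gripper_force: 19.9
```

Run:
```python
from h import *
to([.574,-.117,.06])
```

```text
t 15.35 tcp [ 0.5738 -0.1169  0.1775] rpy [159.8   0.2 -44. ] j [ 14.  23. -11.  11. -74.  27.] F [-0.3  0.4 -1.8] grip 0.0316 19.9
axes x,y,z
 [[ 0.719 -0.695 -0.004]
 [-0.651 -0.676  0.345]
 [-0.242 -0.245 -0.939]]
shift m [ 0.0007 -0.0406  0.1103] units [ 0.0013 -0.0812  0.2206]
```

carry_out --pt "0 -0.02 0.055 0 0 0" --pt "0 -0.02 0.055 0 0 0" --pt "0 -0.02 0.055 0 0 0" --pt "0 -0.02 0.055 0 0 0" --pt "0 0 0 0 0 0"

```text
time_s: 15.98
tcp_pos: [0.5724, -0.1152, 0.0602]
eef_rot: [159.7, 0.3, -43.9]
contact_force: [0.6, -0.5, -0.7]
gripper_width: 0.0312
gripper_force: 19.9
```

carry_out --pt "0 -0.0035 0.0094 0 0 0" --pt "0 -0.0035 0.0094 0 0 0" --pt "0 0 0 0 0 0"

```text
time_s: 16.35
tcp_pos: [0.5746, -0.1159, 0.0526]
eef_rot: [160.0, 0.1, -43.9]
contact_force: [-0.3, 0.1, -1.3]
gripper_width: 0.0313
gripper_force: 19.9
```

carry_out --pt "0 -0.0014 0.0037 0 0 0" --pt "0 0 0 0 0 0"

```text
time_s: 16.6
tcp_pos: [0.5745, -0.116, 0.0504]
eef_rot: [160.0, 0.1, -43.9]
contact_force: [0.0, 0.4, -1.8]
gripper_width: 0.0314
gripper_force: 19.9
```

carry_out --pt "0 -0.0014 0.0037 0 0 0" --pt "0 0 0 0 0 0"

```text
time_s: 16.85
tcp_pos: [0.5745, -0.116, 0.0482]
eef_rot: [160.0, 0.1, -43.9]
contact_force: [-0.5, 0.1, -0.2]
gripper_width: 0.0311
gripper_force: 19.9
```

carry_out --pt "0 -0.0014 0.0037 0 0 0" --pt "0 0 0 0 0 0"

```text
time_s: 17.1
tcp_pos: [0.5749, -0.1158, 0.0466]
eef_rot: [160.0, 0.1, -43.9]
contact_force: [0.8, 0.4, 2.1]
gripper_width: 0.0317
gripper_force: 19.9
```

carry_out --pt "0 -0.0008 0.0022 0 0 0" --pt "0 0 0 0 0 0"

```text
time_s: 17.35
tcp_pos: [0.5751, -0.1158, 0.0465]
eef_rot: [160.0, 0.1, -43.9]
contact_force: [-1.7, 2.3, 9.2]
gripper_width: 0.0317
gripper_force: 19.8
```

carry_out --pt "0 -0.0008 0.0022 0 0 0" --pt "0 0 0 0 0 0"

```text
time_s: 17.6
tcp_pos: [0.5753, -0.1158, 0.0461]
eef_rot: [160.0, 0.0, -43.8]
contact_force: [-2.4, 3.7, 15.7]
gripper_width: 0.0314
gripper_force: 19.9
```

carry_out --pt "0 0.0007 -0.0018 0 0 0" --pt "0 0 0 0 0 0" --pt "0 0 0 0 0 0" --pt "0 0 0 0 0 0" --pt "0 0 0 0 0 0" --hand 0.57

```text
time_s: 18.23
tcp_pos: [0.5745, -0.116, 0.0448]
eef_rot: [160.0, 0.1, -43.9]
contact_force: [0.1, -0.9, -0.4]
gripper_width: 0.0499
gripper_force: 0.0
```

carry_out --pt "0 0 -0.02 0 0 0" --pt "0 0 -0.05 0 0 0" --pt "0 0 -0.09 0 0 0" --pt "0 0 -0.11 0 0 0" --pt "0 0 -0.11 0 0 0"

```text
time_s: 18.85
tcp_pos: [0.6202, -0.0688, 0.226]
eef_rot: [160.0, 0.1, -43.9]
contact_force: [1.1, 0.5, 0.0]
gripper_width: 0.0502
gripper_force: 0.0
```

carry_out --pt "0 0 0 0.167 0 0" --pt "0 0 0 0.167 0 0" --pt "0 0 0 0 0 0" --hand 0.8

```text
time_s: 19.23
tcp_pos: [0.6193, -0.0706, 0.2267]
eef_rot: [-179.7, -0.0, -44.0]
contact_force: [-0.5, -0.4, 0.8]
gripper_width: 0.0692
gripper_force: 0.0
```

Run:
```python
from h import *
s,t=[r.capture(n)[:,:,::-1] for n in("side","top")]
p=np.array([.522,-.171,np.radians(-43.9)])
def car(p,L):
    c,s=np.cos(p[2]),np.sin(p[2]); L=np.atleast_2d(L); return np.c_[p[0]+c*L[:,0]-s*L[:,1],p[1]+s*L[:,0]+c*L[:,1],L[:,2]]
im=[]
for n,t in(("side",s),("top",t)):
    x,y=(285,195) if n=="side" else (320,150); k=4
    t=crop(t,x,y,100,100,k)
    def dr(P,col): cv2.polylines(t,[((proj(n,car(p,P))-[x,y]+.5)*k).astype(np.int32)],True,col,1)
    b=.008
    dr([(-.075,.105,b),(.075,.105,b),(.075,-.105,b),(-.075,-.105,b)],(255,0,0))
    dr([(-.072,-.007,.108),(.072,-.007,.108),(.072,.007,.108),(-.072,.007,.108)],(0,255,0))
    for q in(-.075,.075): dr([(-.055,q,.042),(.055,q,.042)],(0,255,255))
    im.append(t)
cv2.imwrite("pics/c7.png",np.hstack(im))
to([.522,-.171,.18])
```

```text
t 19.32 tcp [ 0.6198 -0.0698  0.2248] rpy [-1.8e+02  1.0e-01 -4.4e+01] j [ 11.  16.  -7.  -0. -67.  35.] F [-0.9  0.2  0. ] grip 0.0699 0.0
axes x,y,z
 [[ 0.72  -0.694 -0.001]
 [-0.694 -0.72  -0.   ]
 [-0.001  0.001 -1.   ]]
shift m [-1.000e-04  1.407e-01  4.470e-02] units [-2.000e-04  2.815e-01  8.950e-02]
```

View pics/c7.png

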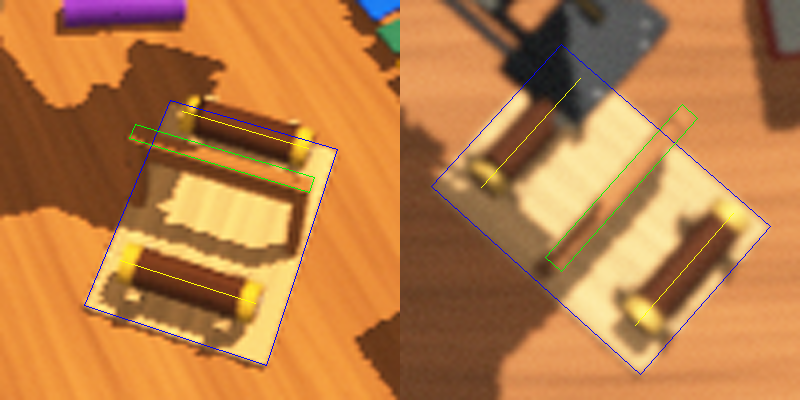

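The kaleidoscope lies in the cradle beside the overlay line, at side crop (185,110) to (308,150). The handle matches its overlay within about 3 mm. Next is the handle.

carry_out --pt "0 0.07 0.022 0 0 0" --pt "0 0.07 0.022 0 0 0" --pt "0 0.07 0.022 0 0 0" --pt "0 0.0715 0.0235 0 0 0" --pt "0 0 0 0 0 0"

```text
time_s: 19.95
tcp_pos: [0.5205, -0.1713, 0.1773]
eef_rot: [179.8, 0.3, -44.0]
contact_force: [0.4, 0.1, -0.3]
gripper_width: 0.0699
gripper_force: 0.0
```

carry_out --pt "0 0 0.05 0 0 0" --pt "0 0 0.06 0 0 0" --pt "0 0 0.05 0 0 0" --pt "0 0 0.032 0 0 0" --pt "0 0 0 0 0 0"

```text
time_s: 20.58
tcp_pos: [0.5219, -0.17, 0.0815]
eef_rot: [179.9, 0.2, -43.9]
contact_force: [0.8, -0.3, 0.6]
gripper_width: 0.0702
gripper_force: 0.0
```

Run:
```python
from h import *
s,t=[r.capture(n)[:,:,::-1] for n in("side","top")]
cv2.imwrite("pics/c8.png",np.hstack([crop(s,285,185,100,100,4),crop(t,320,150,100,100,4)]))
to([.522,-.171,.084])
```

```text
t 20.68 tcp [ 0.5229 -0.1703  0.0832] rpy [-1.80e+02  1.00e-01 -4.39e+01] j [  2.  17. -26.  -0. -47.  44.] F [-0.2  0.   0.4] grip 0.0699 0.0
axes x,y,z
 [[ 0.721 -0.693 -0.001]
 [-0.693 -0.721 -0.   ]
 [-0.001  0.001 -1.   ]]
shift m [-0.0002  0.0011 -0.0008] units [-0.0004  0.0023 -0.0015]
```

View pics/c8.png

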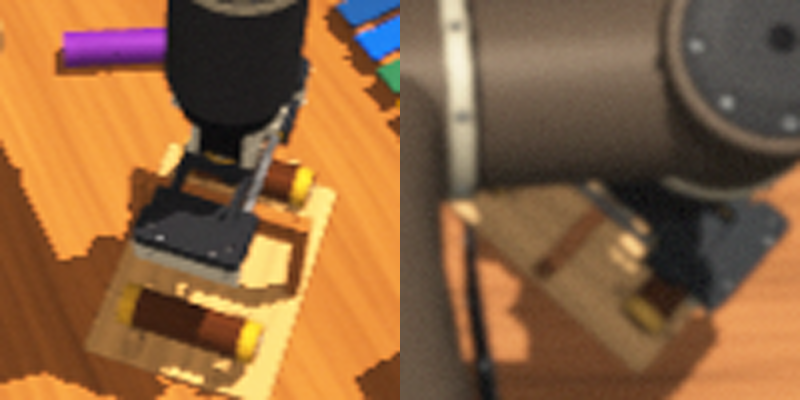

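The jaws straddle the handle midway, with both kaleidoscopes in their cradles. I'm closing softly, then firmly.

carry_out --pt "0 0 0 0 0 0" --pt "0 0 0 0 0 0" --pt "0 0 0 0 0 0" --pt "0 0 0 0 0 0" --pt "0 0 0 0 0 0" --hand 0 --squeeze 10

```text
time_s: 21.3
tcp_pos: [0.5221, -0.1705, 0.0828]
eef_rot: [-180.0, 0.1, -43.9]
contact_force: [-0.8, -1.4, -0.3]
gripper_width: 0.0257
gripper_force: 0.0
```

carry_out --pt "0 0 0 0 0 0" --pt "0 0 0 0 0 0" --pt "0 0 0 0 0 0" --pt "0 0 0 0 0 0" --squeeze 50

```text
time_s: 21.8
tcp_pos: [0.5222, -0.1705, 0.0827]
eef_rot: [-180.0, 0.1, -43.9]
contact_force: [-0.3, 0.4, 0.0]
gripper_width: 0.0134
gripper_force: 50.0
```

carry_out --pt "0 0 -0.005 0 0 0" --pt "0 0 -0.01 0 0 0" --pt "0 0 -0.01 0 0 0" --pt "0 0 0 0 0 0"

```text
time_s: 22.3
tcp_pos: [0.5224, -0.1705, 0.0957]
eef_rot: [-179.9, 0.1, -43.9]
contact_force: [0.3, 0.8, -5.8]
gripper_width: 0.0133
gripper_force: 50.0
```

carry_out --pt "0 0 -0.01 0 0 0" --pt "0 0 -0.02 0 0 0" --pt "0 0 -0.03 0 0 0" --pt "0 0 -0.04 0 0 0" --pt "0 0 -0.04 0 0 0"

```text
time_s: 22.92
tcp_pos: [0.5224, -0.1706, 0.1669]
eef_rot: [-180.0, 0.1, -43.9]
contact_force: [0.3, 0.6, -6.3]
gripper_width: 0.0137
gripper_force: 50.0
```

carry_out --pt "0 0 -0.04 0 0 0" --pt "0 0 -0.04 0 0 0" --pt "0 0 -0.03 0 0 0" --pt "0 0 -0.02 0 0 0" --pt "0 0 -0.01 0 0 0"

```text
time_s: 23.55
tcp_pos: [0.5223, -0.1707, 0.2357]
eef_rot: [-180.0, 0.1, -43.9]
contact_force: [1.1, -0.0, -6.2]
gripper_width: 0.0134
gripper_force: 50.0
```

carry_out --pt "0 0 0 0 0 0" --pt "0 0 0 0 0 0" --pt "0 0 0 0 0 0" --pt "0 0 0 0 0 0" --pt "0 0 0 0 0 0"

```text
time_s: 24.18
tcp_pos: [0.5223, -0.1707, 0.2351]
eef_rot: [-180.0, 0.1, -43.9]
contact_force: [-0.4, 0.1, -6.6]
gripper_width: 0.0138
gripper_force: 50.0
```

Run:
```python
from h import *
to([.522,-.171,.233]); print(r.get_state()["moment"].round(2))
s,t=[r.capture(n)[:,:,::-1] for n in("side","top")]
cv2.imwrite("pics/c9.png",np.hstack([crop(s,270,130,130,150,4),crop(t,330,150,70,150,4)]))
```

```text
t 24.18 tcp [ 0.5223 -0.1707  0.2351] rpy [-1.80e+02  1.00e-01 -4.39e+01] j [  2.   9. -15.  -0. -66.  44.] F [-0.4  0.1 -6.6] grip 0.0138 50.0
axes x,y,z
 [[ 0.72  -0.694 -0.002]
 [-0.694 -0.72  -0.   ]
 [-0.001  0.002 -1.   ]]
shift m [-0.      0.0004  0.0021] units [-0.      0.0008  0.0042]
[-0.02  0.04  0.  ]
```

View pics/c9.png

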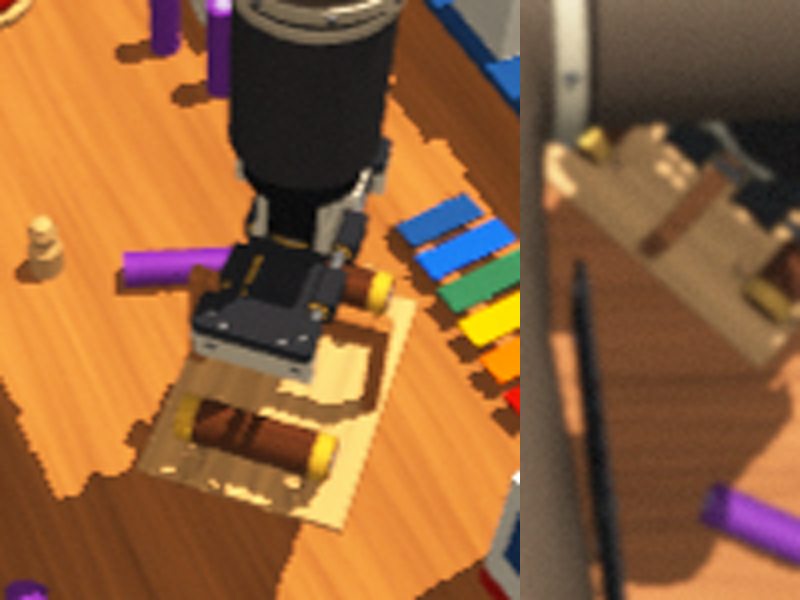

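The carrier hangs level about 15 cm up, with both kaleidoscopes in their cradles: side crop (185..335, 410..460), and the new one ending at (380,290). I'm handing in.

```bash
python3 -c "
from plant import r
print(r.close_job())"
```

```text
the job is handed in; nothing more can be done
None
```

The job is handed in: the dark kaleidoscope was laid in the empty cradle and released, and the carrier is held by its handle, level, about 15 cm up with both kaleidoscopes lying in their cradles (the hand-in returned no verdict).

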